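# Hold the slatted bread board against the sprung stop for fastening

### The arm

A 6-joint arm with a two-finger parallel gripper is mounted at the origin on the work surface. World frame = base frame: x ahead of the robot, y to its left, z up, the work surface at z = 0. Lengths are in m, angles in degrees, forces in N, time in s.
With the tool pointing down it reaches from about 0.3 to 0.85 m from the base axis. Payload 4.2 kg.
Tool frame: the origin (TCP) lies midway between the tips of the shut fingers; the grasp point (between the pads) lies 19 mm behind it; z points along the fingers, x is the direction in which the jaws open and shut, and the axes are right-handed (so a half turn about z gives the same grasp; the last joint's range is limited). The gripper opens to 91 mm and grips with 3 to 60 N. Pads are 32 mm wide; open, the fingers measure 118 mm over their backs; the gripper's body (76 mm by 178 mm) begins 60 mm behind the grasp point.
Start: joints at [-73.682, 18.312, 89.639, -0, 72.044, -1.146], TCP at [0.173, -0.549, 0.214] pointing down, gripper open.
Joint ranges: [-177.97, 177.97], [-48.28, 115.42], [12.27, 149.76], [-77.06, 257.06], [2.81, 150.46], [-146.56, 146.56]. Speed limits (degrees/s): [147.25, 147.25, 180, 180, 180, 180].

### API

Orientations are given as [roll, pitch, yaw] about the fixed x, y, z axes, in that order (R = Rz(yaw) Ry(pitch) Rx(roll)).
In Python, from bench import sensors, camera, camera_model, job gives the robot as it stands.
- The arm moves only by the shell command python3 -m pendant 'ROWS' [FORCE]. ROWS is JSON, a list that holds one entry, the list of rows, each a list of 7 numbers: the shift along the world's x, y, z in cm, then the turn, a rotation vector about the world's x, y, z in degrees, then the gripper's target within -1 to 1 (shut at 1, half-way at 0, fully open at -1). In form: [[[x, y, z, rx, ry, rz, claw], ...]]. A call has 1 to 20 rows; each row is the pose to reach, as a shift and turn from the pose commanded when the call began; what a row does not reach only later rows make up. A row lasts 1/8 s, in which the tool goes at most 62.5 mm and 10.7 degrees, less where a joint would pass 70% of its speed; a pose out of reach is approached as far as the arm can. A call with a gripper value outside its range is refused whole. The fingers move at their own pace and stop on an object; FORCE is the grip in N (left out, the last holds). Time passes only in rows, so rows that repeat a pose let the fingers close. It gives the time, the measured TCP pose, the force and the opening at its end, in the units of the state.
- sensors.read_state(): the state, without advancing time (a new reading comes with each control period).
- camera(name): name is "scene" or "top" or "wrist"; returns the picture (420x560x3 uint8, red, green, blue); there is no depth.
- camera_model(name): a dict with "fx", "fy", "cx", "cy" (pixels), "origin" and "rotation" of the camera in the world. Camera axes: x right, y up, looking along -z (the intrinsics and any distortion apply to the point x, -y, -z); pixel columns grow to the right and rows downward; lengths in m; the calibration is good to about 2 mm. A picture is of the moment at which its call begins: read the wrist's pose just before it. camera_model takes no time and is no camera call; for the wrist camera it gives the pose at the moment of the call.
- job.sign_off(): hands the job in, once; it reports no verdict.
The state is a dict: "time": time; "qpos": joint angles; "joint_velocities": joint speeds; "joint_torque": joint torques, N m; "eef_pos": TCP position; "ee_rot": TCP orientation; "contact_force": force on the tool from outside, world axes, zero at the start; "moment": the same for the moment, N m; "gripper_width": finger opening in m.
Only numpy, scipy, OpenCV 4.12 (cv2) and the standard library are available. Lean on these libraries where they do the work, as an engineer would, in place of code of your own. Each camera call takes 0.05 s, during which the arm holds its last target.

### The job

A colleague is about to screw down this slatted bread display board and needs a third hand. The board's front edge is perched on the low lip of the assembly cradle: bring the board down so that it lies flat on the cradle's bed, then push it squarely against the sprung stop rail with a gentle, steady force of about 10 N (pointers in the middle of the green zone; never jam the rail to the end of its travel), and finish while still holding that push, without letting go. Do not disturb the screwdriver, the jar or the little sign.

Things in the scene. Friction and masses are not known exactly. Their poses are not given: they have to be found in the camera images.
- cradle: Fixed assembly cradle; x points from its front lip to its stop rail (roughly away from the robot, turned up to 0.4 rad), y left, z up; origin on the table under the working area. Plywood bed 285 (x -125 to 160) x 270 x 12 mm, top face at z = 12. Fixed dark end block behind the stop rail: x 145 to 160, top at z = 42.
- lip (a point): Middle of the top of the cradle's front lip: aluminium bar along y, 240 mm long, cradle x -112 to -100, top at cradle z = 26 mm (14 above the bed).
- scale (a point): Middle of the green zone of the left one of two scales printed on the bed at the ends of the stop rail (cradle y = 122 and -122 mm): white, green, red going +x. A black pointer on each end of the rail is at cradle x = 93 mm plus the rail's travel; it stands in green (x 100.5 to 111.75) from 6 to 15 N.
- stop (a joint): Travel of the sprung stop rail along the cradle's +x, m: 0 = free, 0.025 = end of travel. Spring 800 N/m without preload, so force = 0.8 N per mm: 10 N at 0.0125, 6 N at 0.0075, 15 N at 0.0188, 20 N at the end of travel.
- stop_face (a point): Middle of the pressing face of the sprung stop rail, an aluminium bar with rubber facing, 210 mm long (y) x 16 x 30 mm high (cradle z 13 to 43). The face looks to the cradle's -x, at cradle x = 85 mm when free, z = 28; the point moves with the rail.
- board: Loose slatted wooden board, 0.3 to 0.6 kg, 150 (x) x 180 (y) x 16 mm (slats up to 18); origin at the centre of its underside, x from front to rear edge, z up. Flat on the bed its origin is at cradle z = 12. At the start it is tilted about 0.1 rad, front edge up on the lip, turned up to 0.1 rad and up to 15 mm off-centre; it drops flat when slid some 5 to 35 mm towards the stop.
- rail_front (a point): Middle of the front face of the price rail, a batten flush with the board's front edge: board x -75 to -59, 180 mm long (y), z 16 to 61; this point is (-75, 0, 38.5). Plain face, upright when the board is flat: push it from in front (a turned board pushed at one point may stay crooked by friction; two points wide apart square it), or grip the batten from above.
- board_rear (a point): Middle of the board's rear edge face, board point (75, 0, 8) mm, which goes against the stop rail; at the start 40 to 65 mm short of it. With the board flat against the free rail, the front edge is at cradle x = -65 mm.
- screwdriver: Bystander: colleague's screwdriver lying on the table beside the cradle.
- screw_jar: Bystander: small glass jar, 60 mm across, 60 mm high, on the table beside the cradle.
- sign: Bystander: little blank black price sign in a wooden foot, 75 mm wide, 70 mm high, on the table beside the cradle.

How it is judged (in metres and radians):
On the way:
1. the board lies flat on the bed, down off the lip (angle between board's own z axis and vertical below 0.035 rad and z of board in the frame of cradle below 0.015 m), for 0.1 s.
At the end, for the whole second after the job is handed in: Through the last second the robot presses the board against the stop rail with 6 to 15 N, while the board lies flat on the bed (tilt under 0.035 rad, underside within 3 mm of the bed), square to the cradle within 0.05 rad and still (under 10 mm/s) (all of step 1 and contact force between board and stop between 6 and 15 N and z of board in the frame of cradle above 0.009 m and angle between the x axis of board and the x axis of cradle, either way round below 0.05 rad and linear speed of board below 0.01 m/s and contact force between any of the fingers, the arm and board above 3 N); the arm keeps its last pose, push and grip.
It fails at once if the rail is jammed to the end of its travel (board presses on it with over 22 N) (contact force between board and stop above 22 N).
It fails at once if a bystander is moved by over 20 mm (distance of any of screwdriver, screw_jar, sign from where it was at the start of the episode above 0.02 m).
It also fails if it takes over 45 s, if anything falls off the work surface, if the arm or the gripper's body presses on something with over 40 N, if the wrist force passes 120 N, or if a joint passes its speed limit or range.

## Working session

There is one attempt and no reset: what is moved stays moved. The work goes in short steps, Python scripts to look and compute and a shell command to move; the robot and the scene stay as the last step left them, time stands still between calls to the robot, and variables do not carry over. Pictures are saved under pics/ and viewed, and the job is handed in when it is done.

```bash
mkdir -p pics
python3 - <<'E'
from bench import sensors,camera,camera_model
import cv2
print(sensors.read_state())
for n in ("scene","top"):
    im=camera(n); cv2.imwrite(f"pics/{n}0.png",im[:,:,::-1]); print(n,camera_model(n))
E
ls
```

```text
{'time': 0.0, 'qpos': array([-7.36827072e+01,  1.83502909e+01,  8.97061485e+01,  4.24973359e-05,
        7.20443004e+01, -1.14644708e+00]), 'joint_velocities': array([-0.03441189,  0.0487193 , -0.08604863,  0.01034005, -0.05555491,
       -0.11432339]), 'joint_torque': array([ 3.70070105e-03, -4.12459660e+01, -2.31973547e+01,  7.30953366e-02,
        4.58208472e-02, -1.35664022e-04]), 'eef_pos': array([ 0.17241169, -0.54800964,  0.21313557]), 'ee_rot': array([-1.79997944e+02,  1.00718809e-01, -7.25362714e+01]), 'contact_force': array([ 0.13010682,  0.48106506, -0.11199977]), 'moment': array([-0.04186056,  0.0271449 ,  0.00674386]), 'gripper_width': 0.09135228799757154}
scene {'fx': 481.8164653276457, 'fy': 481.8164653276457, 'cx': 278.3949509546803, 'cy': 210.5245784142791, 'origin': array([0.89397145, 0.48948308, 0.84912648]), 'rotation': array([ 36.67324324,   0.24129326, 143.77718001])}
top {'fx': 467.37844484033667, 'fy': 467.37844484033667, 'cx': 280.71021832403585, 'cy': 204.5449894028536, 'origin': array([0.34339903, 0.03688153, 1.06021383]), 'rotation': array([ 1.22737862e+01,  5.43524983e-02, -8.64280242e+01])}
pics
```

View pics/scene0.png

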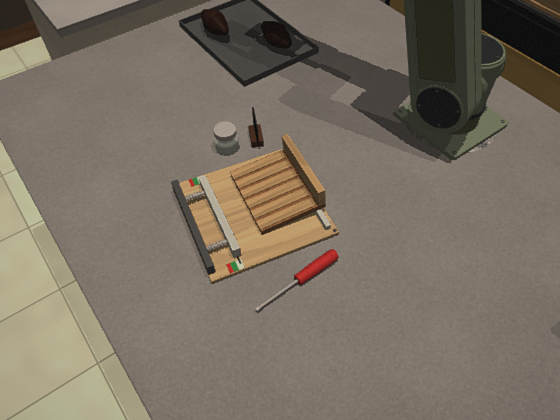

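View pics/top0.png

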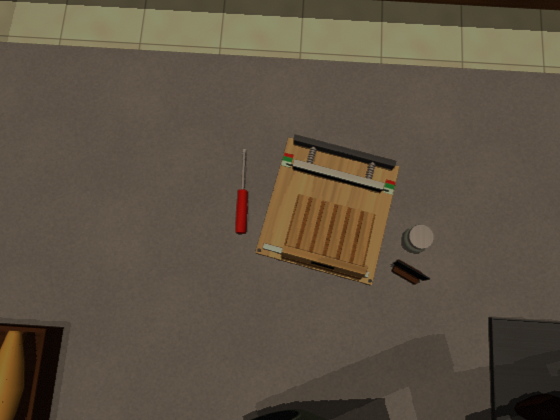

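The scene view shows the board on the cradle near (280,190). In the top view the cradle spans about (260–400, 138–285), with the screwdriver to its left and the jar and sign to its right. I'll zoom in on the cradle.

```bash
cat > h.py <<'E'
import numpy as np
from scipy.spatial.transform import Rotation as R
from bench import camera_model
def ray(n,px,m=None):
    m=m or camera_model(n)
    d=np.array([(px[0]-m['cx'])/m['fx'],-(px[1]-m['cy'])/m['fy'],-1.])
    return np.array(m['origin']),R.from_euler('xyz',m['rotation'],degrees=True).apply(d)
def onz(n,px,z,m=None):
    o,d=ray(n,px,m); return o+d*(z-o[2])/d[2]
def proj(n,P,m=None):
    m=m or camera_model(n)
    p=R.from_euler('xyz',m['rotation'],degrees=True).inv().apply(np.array(P)-m['origin'])
    return np.array([m['cx']+m['fx']*p[0]/-p[2], m['cy']-m['fy']*p[1]/-p[2]])
E
python3 - <<'E'
import cv2
a=cv2.imread('pics/top0.png')[125:295,245:445]; cv2.imwrite('pics/topz.png',cv2.resize(a,None,fx=3.5,fy=3.5,interpolation=cv2.INTER_CUBIC))
a=cv2.imread('pics/scene0.png')[125:290,160:350]; cv2.imwrite('pics/scenez.png',cv2.resize(a,None,fx=3.5,fy=3.5,interpolation=cv2.INTER_CUBIC))
E
```

```text
(no output)
```

View pics/topz.png

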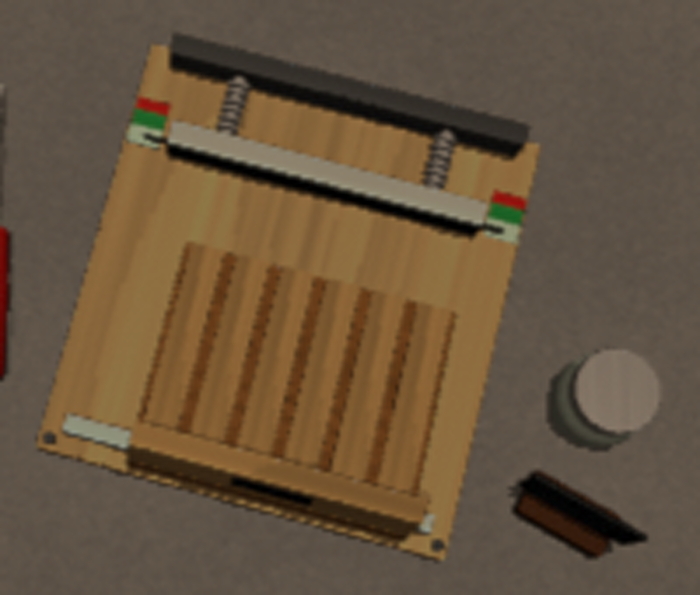

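View pics/scenez.png

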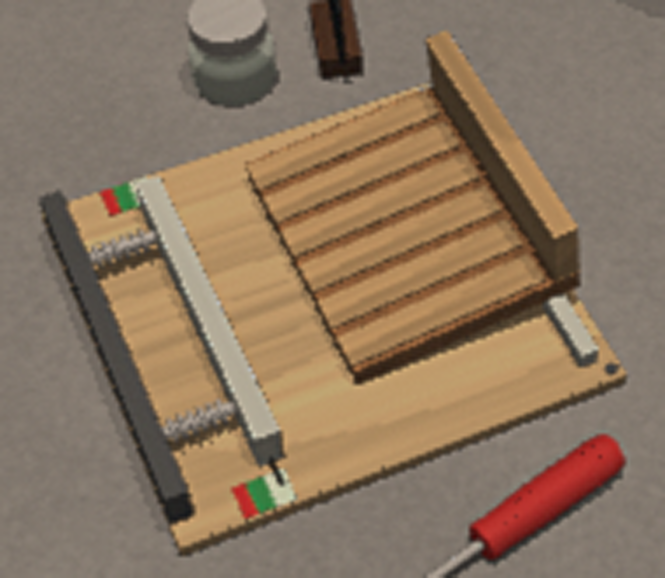

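The top crop (3.5x) shows bed corners at (152,45), (538,143), (442,558) and (38,448), and green zone centres at (149,119) and (507,214). The top of the batten runs from (135,432) to (428,500).

Run:
```python
import numpy as np
from h import *
T=lambda u,v:(245+u/3.5-.36,125+v/3.5-.36)
S=lambda u,v:(160+u/3.5-.36,125+v/3.5-.36)
# (cradle xyz, px)
top=[((.160,.135),T(152,45)),((.160,-.135),T(538,143)),((-.125,-.135),T(442,558)),((-.125,.135),T(38,448)),((.106,.122),T(149,119)),((.106,-.122),T(507,214))]
sc=[((-.125,.135),S(625,378)),((.160,.135),S(181,553)),((.106,.122),S(262,494)),((.106,-.122),S(125,196))]
for nm,L in(("top",top),("scene",sc)):
    A=np.array([l[0] for l in L]);W=np.array([onz(nm,l[1],.012)[:2] for l in L])
    a0=A.mean(0);w0=W.mean(0);a=A-a0;w=W-w0
    th=np.arctan2((a[:,0]*w[:,1]-a[:,1]*w[:,0]).sum(),(a*w).sum())
    c,s=np.cos(th),np.sin(th);M=np.array([[c,-s],[s,c]]);o=w0-M@a0
    print(nm,np.degrees(th),o,np.round((W-(A@M.T+o))*1000,1).tolist())
    if nm=="top": M0,o0=M,o
    else: M0,o0=M0,(o0+o)/2
C=lambda p:np.round(np.append(M0.T@(p[:2]-o0),p[2])*1000,1)
def tri(t,s):
    o1,d1=ray("top",t);o2,d2=ray("scene",s)
    k=np.linalg.lstsq(np.c_[d1,-d2],o2-o1,rcond=None)[0]
    a,b=o1+k[0]*d1,o2+k[1]*d2; return (a+b)/2,np.linalg.norm(a-b)
for n,t,s in [("slat rear L",T(185,243),S(357,372)),("slat rear R",T(456,313),S(248,168)),
  ("batten top rear L",T(140,424),S(560,262) if 0 else S(553,235)),("batten top rear R",T(428,495),S(428,42)),("batten top front L",T(133,440),S(577,232)),("front R",T(425,516),S(447,33))]:
    p,e=tri(t,s);print(n,C(p),round(e*1000,1))
for n,p in [("jar",T(590,400)),("sign",T(580,510)),("sd",(242,212))]: print(n,onz("top",p,.03),C(onz("top",p,.03)))
print(o0)
```

```text
top -11.732681017705382 [ 0.55215066 -0.05397121] [[-2.0, -0.9], [-0.1, 2.2], [1.3, 2.3], [-0.1, -1.9], [1.1, -0.2], [-0.2, -1.5]]
scene -12.140736753231618 [ 0.55286126 -0.05265845] [[2.7, -0.2], [-0.4, 2.7], [-1.9, -0.9], [-0.5, -1.6]]
slat rear L [26.8 75.8 27.5] 0.4
slat rear R [  27.8 -104.    23.7] 3.0
batten top rear L [-101.6   71.4   84.3] 0.2
batten top rear R [ -99.5 -103.    85.9] 4.4
batten top front L [-113.7   74.1   84.7] 3.9
front R [-112.6 -103.4   88.2] 5.3
jar [ 0.507348   -0.24658621  0.03      ] [  -4.9 -198.4   30. ]
sign [ 0.43756304 -0.24049823  0.03      ] [ -74.5 -206.6   30. ]
sd [0.54450904 0.13761173 0.03      ] [-46.7 185.3  30. ]
[ 0.55250596 -0.05331483]
```

Both views agree on the cradle: origin about (0.5525, -0.0533), yaw about -11.9°. The board's rear edge is at cradle x≈27, centred at y≈-14, with yaw near zero. I'll push the front with both open fingers, jaw axis along cradle y. First I'll move to hover in front of it.

```bash
python3 -m pendant '[[[2.1,5.2,0,0,0,-4,-1],[4.2,10.4,0,0,0,-8,-1],[6.3,15.6,0,0,0,-12,-1],[8.4,20.8,0,0,0,-16,-1],[10.5,26,0,0,0,-20,-1],[12.6,31.2,0,0,0,-24,-1],[14.7,36.4,0,0,0,-27,-1],[16.8,41.6,0,0,0,-29.4,-1],[19,46.8,0,0,0,-29.4,-1],[21,51.9,0,0,0,-29.4,-1],[21,51.9,-5,0,0,-29.4,-1],[21,51.9,-9,0,0,-29.4,-1],[21,51.9,-9,0,0,-29.4,-1],[21,51.9,-9,0,0,-29.4,-1]]]'
python3 - <<'E'
from bench import *
import cv2
from h import *
s=sensors.read_state();print(s['qpos'],s['eef_pos'],s['ee_rot'],s['contact_force'])
print(camera_model('wrist'))
o=[cv2.resize(camera(n),None,fx=1,fy=1)[:,:,::-1] for n in('top','wrist','scene')]
for n,i in zip('tws',o): cv2.imwrite(f'pics/b_{n}.png',i)
a=cv2.resize(o[2][110:310,150:400],(700,560));cv2.imwrite('pics/b_sz.png',a)
E
```

```text
time: 1.85
eef_pos: [0.3836, -0.0297, 0.1251]
ee_rot: [-179.9, 0.0, -102.0]
contact_force: [-0.4, 0.6, 0.5]
gripper_width: 0.0913
[-6.14498376e+00  6.14753706e+00  1.20288356e+02 -3.94576057e-03
  5.34534987e+01  9.58156967e+01] [ 0.38356156 -0.02974773  0.1250956 ] [-1.79889640e+02  8.04965687e-03 -1.01958326e+02] [-0.42368088  0.62428947  0.5096214 ]
{'fx': 340.0647473722932, 'fy': 340.0647473722932, 'cx': 280.7252731896667, 'cy': 205.73168005216067, 'origin': array([ 0.46282809, -0.04507725,  0.29626911]), 'rotation': array([-1.64525523e+01, -5.09799505e-03, -1.01863152e+02])}
```

View pics/b_w.png

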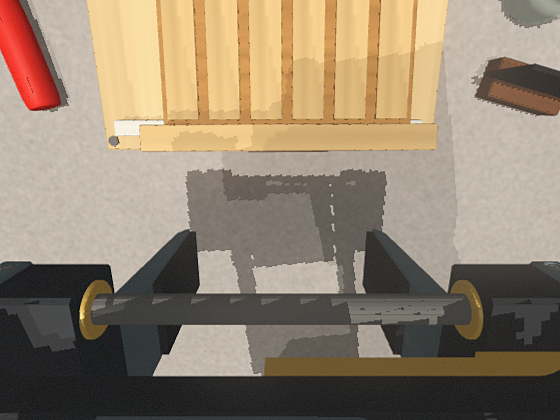

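View pics/b_sz.png

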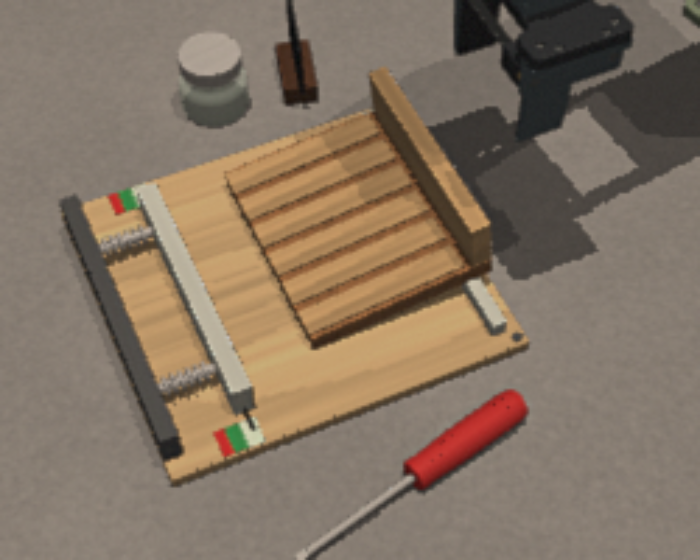

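View pics/b_t.png

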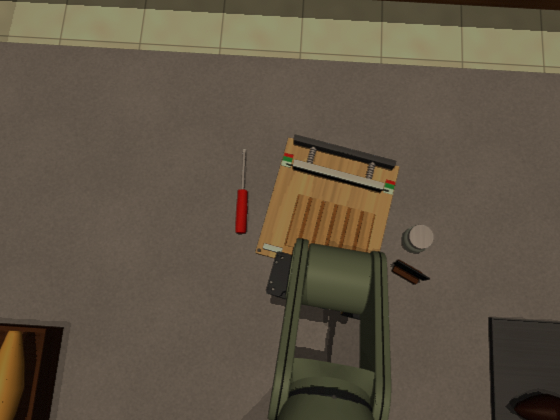

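The wrist view shows the batten from (140,151) to (437,151), level in the image. So it is square to the tool, centred at column 288, and the jaws are centred near 282. I'll descend and advance to contact.

```bash
python3 -m pendant '[[[0,0,-4,0,0,0,-1],[0,0,-8.3,0,0,0,-1],[0,0,-8.3,0,0,0,-1],[1.0,-0.2,-8.3,0,0,0,-1],[2.0,-0.4,-8.3,0,0,0,-1],[2.5,-0.5,-8.3,0,0,0,-1],[3.0,-0.6,-8.3,0,0,0,-1],[3.5,-0.7,-8.3,0,0,0,-1],[4,-0.8,-8.3,0,0,0,-1],[4.5,-0.95,-8.3,0,0,0,-1],[4.5,-0.95,-8.3,0,0,0,-1]]]'
python3 - <<'E'
from bench import *
import cv2
o=camera('scene')[110:310,150:400,::-1]
cv2.imwrite('pics/c_sz.png',cv2.resize(o,(700,560)))
cv2.imwrite('pics/c_w.png',camera('wrist')[:,:,::-1])
E
```

```text
time: 3.38
eef_pos: [0.4283, -0.0392, 0.0409]
ee_rot: [-179.9, -0.0, -101.9]
contact_force: [0.2, 0.2, 1.3]
gripper_width: 0.0911
```

View pics/c_sz.png

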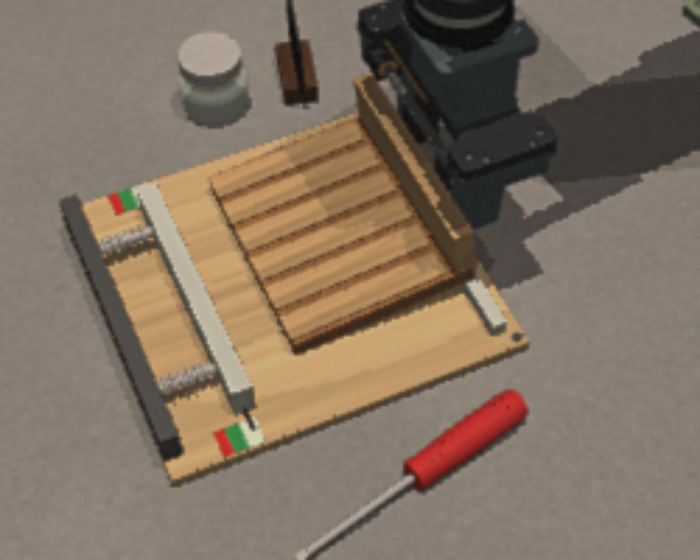

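View pics/c_w.png

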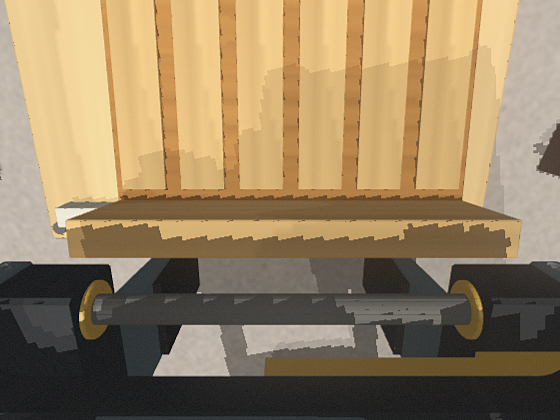

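The scene crop shows the board slid about 10 mm and still square. The front is still on the lip, with the batten base at (470,280). I'll keep sliding.

```bash
python3 -m pendant '[[[0.4,-0.08,0,0,0,0,-1],[0.8,-0.17,0,0,0,0,-1],[1.2,-0.25,0,0,0,0,-1],[1.6,-0.34,0,0,0,0,-1],[2,-0.42,0,0,0,0,-1],[2.4,-0.5,0,0,0,0,-1],[2.8,-0.59,0,0,0,0,-1],[3.2,-0.67,0,0,0,0,-1],[3.2,-0.67,0,0,0,0,-1]]]'
python3 - <<'E'
from bench import *
import cv2
o=camera('scene')[110:310,150:400,::-1]
cv2.imwrite('pics/d_sz.png',cv2.resize(o,(700,560)))
E
```

```text
time: 4.6
eef_pos: [0.4606, -0.0459, 0.0412]
ee_rot: [-179.9, 0.0, -101.9]
contact_force: [0.6, 0.0, 0.1]
gripper_width: 0.0913
```

View pics/d_sz.png

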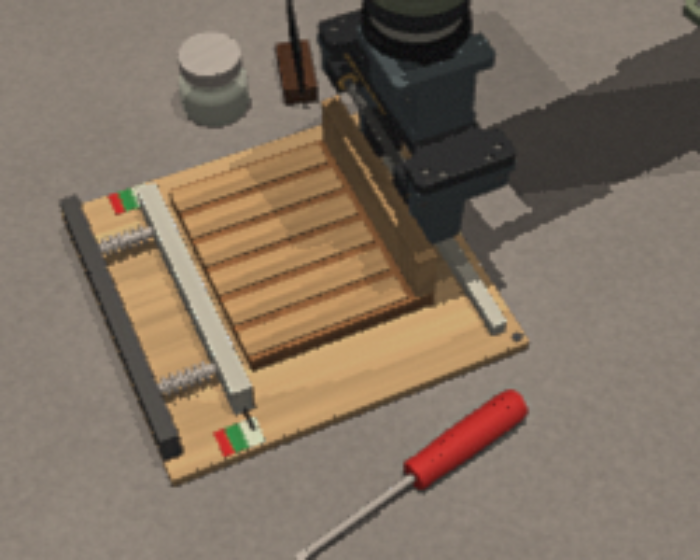

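The board has dropped off the lip and lies flat. Its rear edge is about 10–15 mm short of the rail and parallel to it.

```bash
python3 -m pendant '[[[0.2,-0.04,0,0,0,0,-1],[0.4,-0.08,0,0,0,0,-1],[0.6,-0.13,0,0,0,0,-1],[0.8,-0.17,0,0,0,0,-1],[1,-0.21,0,0,0,0,-1],[1,-0.21,0,0,0,0,-1]]]'
python3 -m pendant '[[[0.2,-0.04,0,0,0,0,-1],[0.4,-0.08,0,0,0,0,-1],[0.4,-0.08,0,0,0,0,-1]]]'
python3 - <<'E'
from bench import *
import cv2
o=camera('scene')[110:310,150:400,::-1]
cv2.imwrite('pics/e_sz.png',cv2.resize(o,(700,560)))
E
```

```text
time: 5.4
eef_pos: [0.47, -0.0479, 0.041]
ee_rot: [-180.0, -0.0, -101.9]
contact_force: [-2.7, 1.2, 2.1]
gripper_width: 0.0911
time: 5.78
eef_pos: [0.4725, -0.0485, 0.0408]
ee_rot: [179.9, -0.0, -101.9]
contact_force: [-5.2, 0.0, 3.3]
gripper_width: 0.0917
```

View pics/e_sz.png

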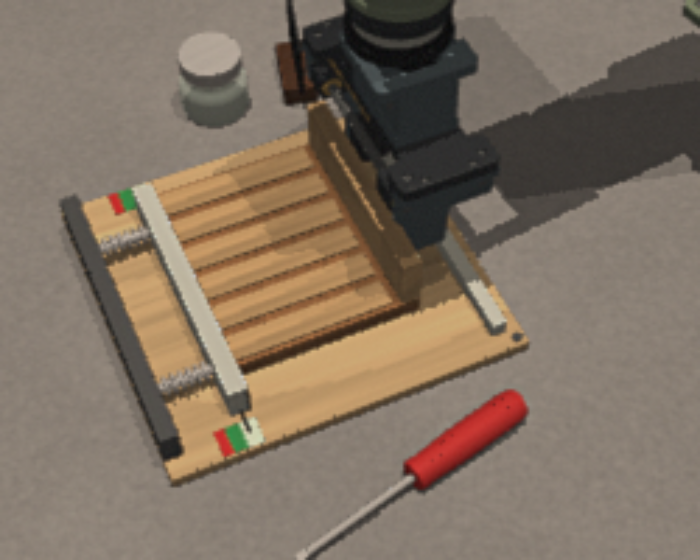

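Contact: about 5 N, with the rail's pointer about 4 mm in and still in white. I'll advance slightly so the fingers clear the lip, then lower the tips near the board's edge height so the push doesn't lift the front.

```bash
python3 -m pendant '[[[0.2,-0.04,0,0,0,0,-1],[0.3,-0.06,0,0,0,0,-1],[0.3,-0.06,0,0,0,0,-1]]]'
python3 -m pendant '[[[0,0,-0.3,0,0,0,-1],[0,0,-0.6,0,0,0,-1],[0,0,-0.9,0,0,0,-1],[0,0,-1.2,0,0,0,-1],[0,0,-1.5,0,0,0,-1],[0,0,-1.7,0,0,0,-1],[0,0,-1.7,0,0,0,-1],[0,0,-1.7,0,0,0,-1]]]'
```

```text
time: 6.2
eef_pos: [0.474, -0.0489, 0.0407]
ee_rot: [179.7, -0.0, -101.9]
contact_force: [-8.9, 1.2, 5.2]
gripper_width: 0.0911
time: 7.2
eef_pos: [0.4742, -0.0488, 0.0234]
ee_rot: [179.7, -0.0, -101.9]
contact_force: [-7.5, 1.9, 3.5]
gripper_width: 0.0911
```

```bash
python3 -m pendant '[[[0.1,-0.02,0,0,0,0,-1],[0.2,-0.04,0,0,0,0,-1],[0.3,-0.06,0,0,0,0,-1],[0.3,-0.06,0,0,0,0,-1],[0.3,-0.06,0,0,0,0,-1]]]'
python3 - <<'E'
from bench import *
import cv2
i=camera('scene')[:,:,::-1]
cv2.imwrite('pics/f_sz.png',cv2.resize(i[110:310,150:400],(700,560)))
t=camera('top')[:,:,::-1]
a=cv2.resize(i[235:285,210:270],(480,400),interpolation=cv2.INTER_CUBIC)
b=cv2.resize(t[135:235,270:410],(700,500),interpolation=cv2.INTER_CUBIC)
cv2.imwrite('pics/f_a.png',a);cv2.imwrite('pics/f_b.png',b)
E
```

```text
time: 7.82
eef_pos: [0.4761, -0.0492, 0.0234]
ee_rot: [179.6, -0.0, -101.9]
contact_force: [-9.6, 1.1, 5.7]
gripper_width: 0.091
```

View pics/f_sz.png

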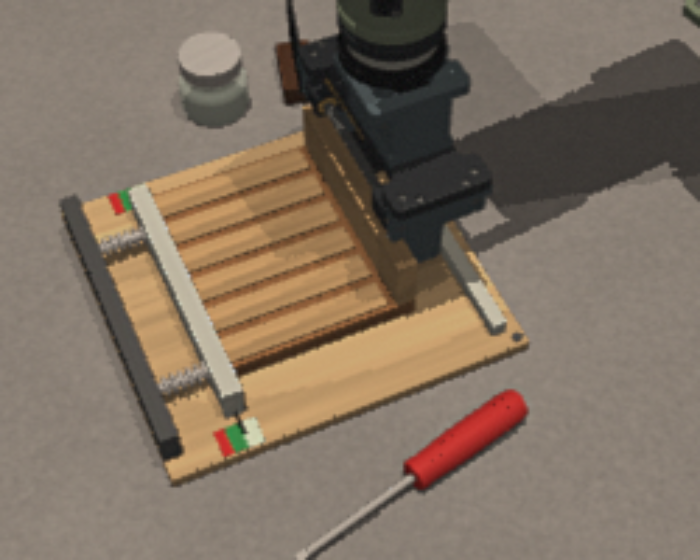

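View pics/f_a.png

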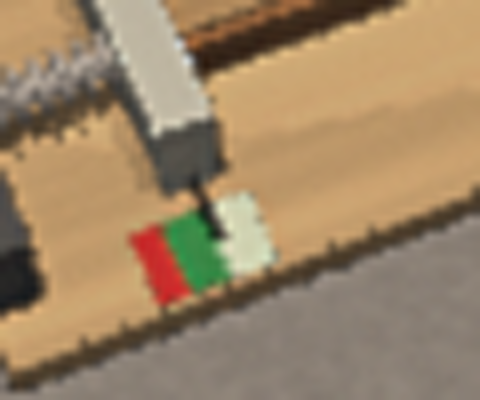

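View pics/f_b.png

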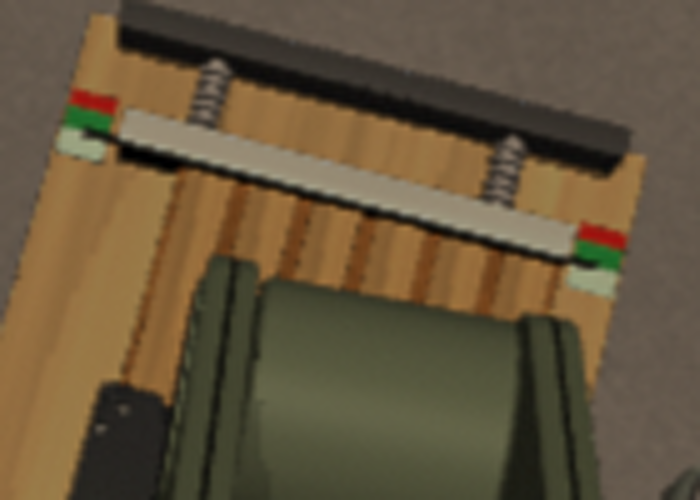

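The pointers are just inside green at the white boundary, which means about 8 mm of travel or 6–7 N. That needs about 4 mm more.

```bash
python3 -m pendant '[[[0.1,-0.02,0,0,0,0,-1],[0.2,-0.04,0,0,0,0,-1],[0.3,-0.06,0,0,0,0,-1],[0.4,-0.08,0,0,0,0,-1],[0.5,-0.1,0,0,0,0,-1],[0.5,-0.1,0,0,0,0,-1],[0.5,-0.1,0,0,0,0,-1],[0.5,-0.1,0,0,0,0,-1]]]'
python3 - <<'E'
from bench import *
import cv2
i=camera('scene')[:,:,::-1]
cv2.imwrite('pics/g_sz.png',cv2.resize(i[110:310,150:400],(700,560)))
t=camera('top')[:,:,::-1]
a=cv2.resize(i[235:285,210:270],(480,400),interpolation=cv2.INTER_CUBIC)
b=cv2.resize(t[135:235,270:410],(700,500),interpolation=cv2.INTER_CUBIC)
cv2.imwrite('pics/g_a.png',a);cv2.imwrite('pics/g_b.png',b)
print(sensors.read_state()['contact_force'])
E
```

```text
time: 8.93
eef_pos: [0.4788, -0.0498, 0.0234]
ee_rot: [179.3, -0.0, -101.9]
contact_force: [-15.0, 3.1, 11.0]
gripper_width: 0.0913
[-15.01121458   2.80498656  12.04109297]
```

View pics/g_sz.png

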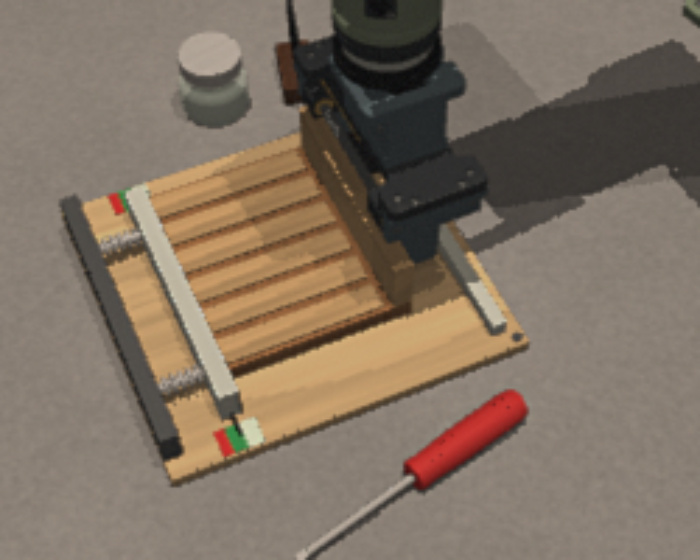

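View pics/g_a.png

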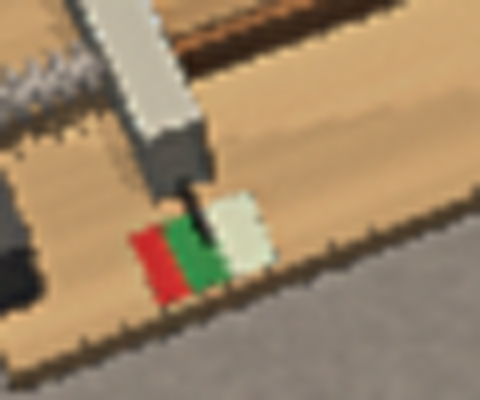

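View pics/g_b.png

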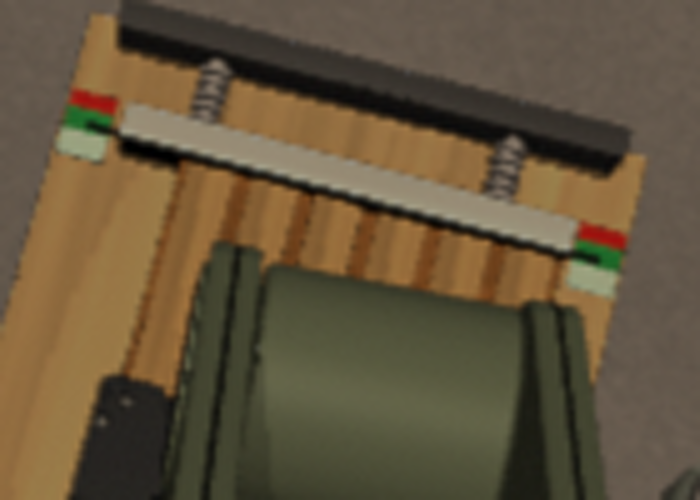

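Both pointers are in green, about a quarter to a third in. Tool force is about 15 N horizontal and 12 N vertical. I'll measure the rail travel properly by profiling its rear top edge in the top images, before and now.

```bash
cat > rail.py <<'E'
from h import *
import cv2
th=np.radians(-11.9);M=np.array([[np.cos(th),-np.sin(th)],[np.sin(th),np.cos(th)]]);o=np.array([.5525,-.0533])
xs=np.arange(.085,.142,.00025)
def edge(im,n,ys):
    g=cv2.cvtColor(im,cv2.COLOR_BGR2GRAY).astype(np.float32)
    r=[]
    for y in ys:
        P=np.array([np.append(M@[x,y]+o,.043) for x in xs]);p=np.array([proj(n,q) for q in P]).astype(np.float32)
        r.append(cv2.remap(g,p[:,:1],p[:,1:],cv2.INTER_LINEAR).ravel())
    return np.mean(r,0)
def travel(im0,im1,n):
    out=[]
    for ys in (np.arange(.078,.1,.003),np.arange(-.035,.036,.004),np.arange(-.1,-.078,.003)):
        a,b=edge(im0,n,ys),edge(im1,n,ys)
        # template: window of a around strongest edge on rail's rear
        ga=np.gradient(a); k=np.argmin(ga[:110]); w=24
        t=a[k-w:k+w]; 
        m=cv2.matchTemplate(b[None].astype(np.float32),t[None].astype(np.float32),cv2.TM_CCOEFF_NORMED).ravel()
        j=m.argmax(); out.append((round(xs[k]*1000,1),round((j-(k-w))*.25,2),round(float(m[j]),3)))
    return out
E
cat > look.py <<'E'
import sys
from rail import *
from bench import camera,sensors
s=sensors.read_state()
for n in('top','scene'):
    im=np.ascontiguousarray(camera(n)[:,:,::-1]); cv2.imwrite(f'pics/{sys.argv[1]}_{n}.png',im)
    print(n,travel(cv2.imread(f'pics/{n}0.png'),im,n))
print(s['time'],s['eef_pos'],s['contact_force'])
E
python3 look.py k
```

```text
Traceback (most recent call last):
  File "look.py", line 7, in <module>
    print(n,travel(cv2.imread(f'pics/{n}0.png'),im,n))
            ~~~~~~^^^^^^^^^^^^^^^^^^^^^^^^^^^^^^^^^^^
  File "rail.py", line 15, in travel
    a,b=edge(im0,n,ys),edge(im1,n,ys)
                       ~~~~^^^^^^^^^^
  File "rail.py", line 9, in edge
    P=np.array([np.append(M@[x,y]+o,.043) for x in xs]);p=np.array([proj(n,q) for q in P]).astype(np.float32)
                                                                    ~~~~^^^^^
  File "h.py", line 11, in proj
    m=m or camera_model(n)
           ~~~~~~~~~~~~^^^
ValueError: time passes only in moves, steps and waits
```

```bash
sed -i 's/^from bench import camera_model/from bench import camera_model as _cm\nimport functools\ncamera_model=functools.lru_cache(None)(_cm)/' h.py; python3 look.py k
```

```text
top [(np.float64(100.5), np.float64(10.0), 0.998), (np.float64(100.3), np.float64(9.75), 1.0), (np.float64(100.0), np.float64(10.0), 0.999)]
scene [(np.float64(100.8), np.float64(10.0), 0.999), (np.float64(100.5), np.float64(9.75), 1.0), (np.float64(100.5), np.float64(10.0), 0.993)]
9.075 [ 0.47884991 -0.04982492  0.02341304] [-14.33498226   2.84893502  12.0169677 ]
```

Both cameras agree: the rail is square, with 9.9 mm of travel (7.9 N). The target is 12.5 mm. The last 5 mm of command gave about 2.7 mm, so I'll command about 4 mm more.

```bash
python3 -m pendant '[[[0.1,-0.02,0,0,0,0,-1],[0.2,-0.04,0,0,0,0,-1],[0.3,-0.06,0,0,0,0,-1],[0.4,-0.08,0,0,0,0,-1],[0.4,-0.08,0,0,0,0,-1],[0.4,-0.08,0,0,0,0,-1]]]'; python3 look.py l
```

```text
time: 9.93
eef_pos: [0.4811, -0.0503, 0.0234]
ee_rot: [179.1, -0.1, -101.9]
contact_force: [-18.8, 3.6, 14.0]
gripper_width: 0.0911
top [(np.float64(100.5), np.float64(12.25), 0.999), (np.float64(100.3), np.float64(12.25), 1.0), (np.float64(100.0), np.float64(12.25), 1.0)]
scene [(np.float64(100.8), np.float64(12.25), 0.998), (np.float64(100.5), np.float64(12.25), 0.999), (np.float64(100.5), np.float64(12.5), 0.991)]
9.925 [ 0.48113771 -0.05030519  0.02337608] [-18.84863825   3.64602166  13.96275465]
```

Travel is 12.3 mm (9.8 N), uniform on both ends. I'll hold for a second to check that it's steady, flat and square.

```bash
python3 -m pendant '[[[0,0,0,0,0,0,-1],[0,0,0,0,0,0,-1],[0,0,0,0,0,0,-1],[0,0,0,0,0,0,-1],[0,0,0,0,0,0,-1],[0,0,0,0,0,0,-1],[0,0,0,0,0,0,-1],[0,0,0,0,0,0,-1]]]'; python3 look.py m
python3 - <<'E'
import cv2
i=cv2.imread('pics/m_scene.png');cv2.imwrite('pics/m_sz.png',cv2.resize(i[130:270,170:345],(700,560),interpolation=cv2.INTER_CUBIC))
t=cv2.imread('pics/m_top.png');cv2.imwrite('pics/m_tz.png',cv2.resize(t[130:300,230:450],(770,595),interpolation=cv2.INTER_CUBIC))
E
```

```text
time: 11.02
eef_pos: [0.4811, -0.0503, 0.0234]
ee_rot: [179.1, -0.1, -101.9]
contact_force: [-18.6, 3.8, 13.6]
gripper_width: 0.0909
top [(np.float64(100.5), np.float64(12.25), 0.999), (np.float64(100.3), np.float64(12.25), 1.0), (np.float64(100.0), np.float64(12.25), 1.0)]
scene [(np.float64(100.8), np.float64(12.25), 0.998), (np.float64(100.5), np.float64(12.25), 0.999), (np.float64(100.5), np.float64(12.5), 0.991)]
11.025 [ 0.4811362  -0.05030969  0.02336083] [-18.62624037   3.84760821  13.55189532]
```

View pics/m_sz.png

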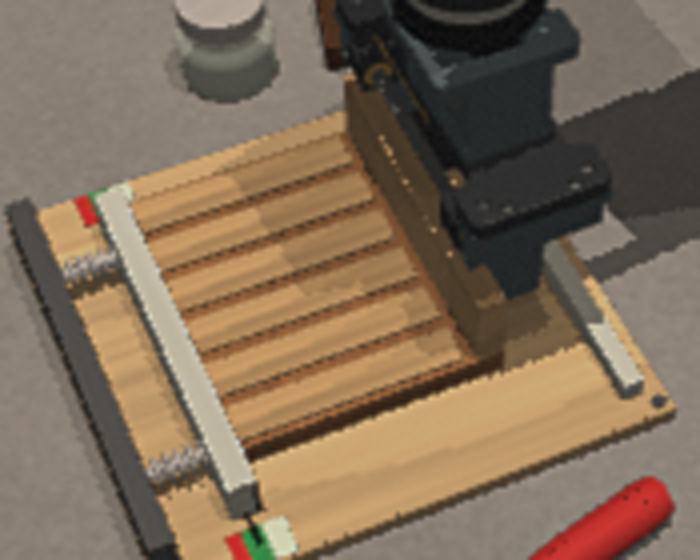

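View pics/m_tz.png

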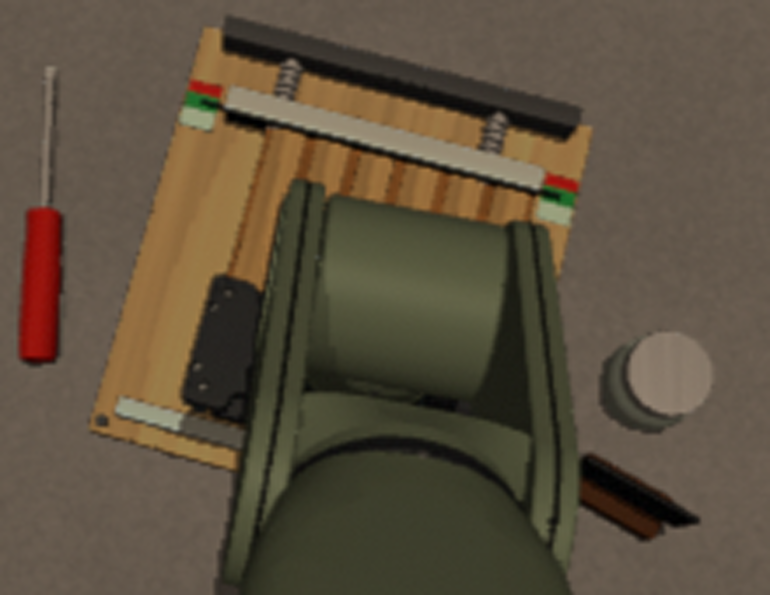

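The pointers are mid-green and nothing has drifted. The bystanders look unmoved. To check flatness numerically, I'll overlay the predicted left-side corners of a flat board.

Run:
```python
from rail import *
i=cv2.imread('pics/m_scene.png');z=cv2.resize(i[180:250,220:310],(810,630)[:2] and (792,616),interpolation=cv2.INTER_CUBIC)
for x,y,h in [(.097,.076,.012),(-.0525,.076,.012),(.097,.076,.028),(-.0525,.076,.028),(-.0525,.076,.073),(-.0365,.076,.073)]:
    p=(proj('scene',np.append(M@[x,y]+o,h))-[220,180]+.5)*8.8;print(p);cv2.circle(z,tuple(int(v) for v in p),4,(255,0,0),1)
cv2.imwrite('pics/n.png',z)
```

```text
[ 94.38318445 593.71808402]
[672.98413713 376.62219909]
[ 88.51544352 556.4116452 ]
[674.66352674 337.90169169]
[679.62358673 223.54107074]
[616.67547561 246.55762285]
```

View pics/n.png

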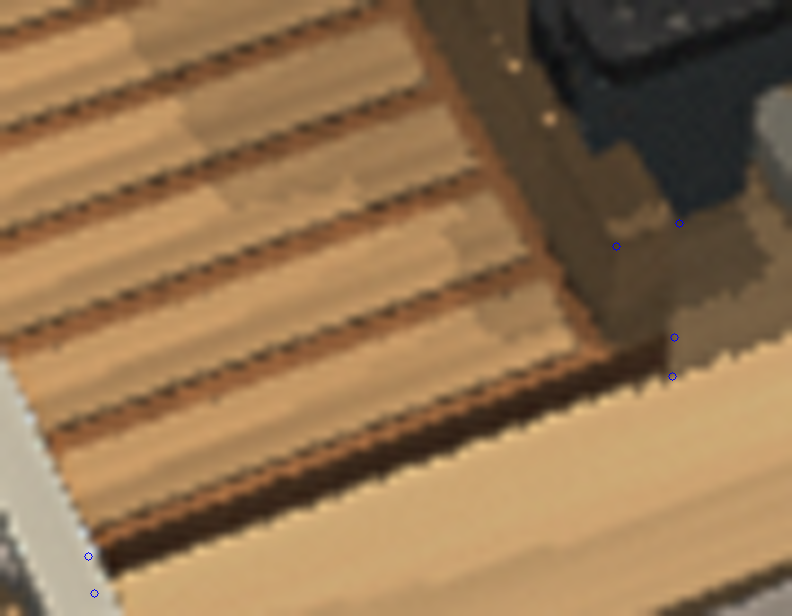

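The predicted front corner matches within 1 px, but the rear edge sits about 1.5 px high. That could be a small yaw, a slight rear lift or calibration error. I'll separate these with line fits in the top and scene views.

Run:
```python
from rail import *
t=cv2.imread('pics/m_top.png');s=cv2.imread('pics/m_scene.png')
def fit(img,n,xr,yr,z,sign):
    # strongest edge in y for each x along cradle axes at height z -> slope dy/dx
    g=cv2.cvtColor(img,cv2.COLOR_BGR2GRAY).astype(np.float32);X=[];Y=[]
    ys=np.arange(yr[0],yr[1],.0005)
    for x in np.arange(*xr,.003):
        p=np.array([proj(n,np.append(M@[x,y]+o,z)) for y in ys]).astype(np.float32)
        v=cv2.GaussianBlur(cv2.remap(g,p[:,:1],p[:,1:],cv2.INTER_LINEAR),(1,7),0).ravel()
        k=(sign*np.gradient(v)).argmax();X.append(x);Y.append(ys[k])
    X,Y=np.array(X),np.array(Y);w=np.ones(len(X),bool)
    for _ in range(4):
        c=np.polyfit(X[w],Y[w],1);r=abs(Y-np.polyval(c,X));w=r<max(.0015,1.5*np.median(r))
    return np.round([c[0],np.polyval(c,0)*1000,w.mean(),r[w].std()*1000],4)
for n,im,im0 in(('top',t,cv2.imread('pics/top0.png')),('scene',s,cv2.imread('pics/scene0.png'))):
    print(n,'bed L edge now',fit(im,n,(-.1,.14),(.12,.15),.012,-1),'start',fit(im0,n,(-.1,.14),(.12,.15),.012,-1))
    print(n,'bed R edge start',fit(im0,n,(-.1,.14),(-.15,-.12),.012,1))
    for sg in (1,-1): print(n,'board L top edge',sg,fit(im,n,(.0,.07) if n=='top' else(-.02,.08),(.062,.09),.028,sg), 'bottom',fit(im,n,(-.02,.08),(.062,.09),.012,sg))
```

```text
top bed L edge now [-1.100000e-03  1.335824e+02  9.125000e-01  3.593000e-01] start [-1.300000e-03  1.335716e+02  9.125000e-01  3.551000e-01]
top bed R edge start [ 1.000000e-04 -1.342541e+02  9.125000e-01  2.292000e-01]
top board L top edge 1 [8.00000e-04 7.48267e+01 1.00000e+00 2.78400e-01] bottom [-5.00000e-03  7.56592e+01  7.94100e-01  3.10700e-01]
top board L top edge -1 [6.40000e-03 6.99233e+01 1.00000e+00 2.19800e-01] bottom [-1.60000e-03  7.06094e+01  8.52900e-01  2.47800e-01]
scene bed L edge now [8.000000e-04 1.346691e+02 9.625000e-01 1.967000e-01] start [4.000000e-04 1.346886e+02 9.625000e-01 1.833000e-01]
scene bed R edge start [-1.50000e-03 -1.33732e+02  9.12500e-01  2.77800e-01]
scene board L top edge 1 [-2.20000e-03  8.41528e+01  1.00000e+00  3.08600e-01] bottom [1.20000e-03 7.39051e+01 1.00000e+00 2.50000e-01]
scene board L top edge -1 [ 0.0827 69.6554  0.6471  0.7821] bottom [-2.3000e-03  6.4436e+01  1.0000e+00  1.8680e-01]
```

The line fits settle it. Board edges are parallel to the bed within about 0.006 rad in both views, and the bottom edge in the scene view at bed height has a slope of 0.001. The board is flat and square, the push is steady, and I'm handing in.

```bash
python3 -c "
from bench import job;print(job.sign_off())"
```

```text
the job is handed in; nothing more can be done
None
```

The board is flat on the bed and square against the stop rail. The arm is still holding the push at about 9.8 N, and the job is handed in; no verdict was reported. I pushed the front of the board with both open fingers spread along the cradle's y axis. It slid off the lip, dropped flat and met the rail. I then lowered the fingertips to near edge height and pressed until the rail had moved about 12.3 mm.

**Last checks**
- **Force:** rail travel read 12.25–12.5 mm at both ends and the middle, in both cameras. It did not change over a 1 s hold, and both pointers were in the green.
- **Board position:** its edges were parallel to the bed within about 0.006 rad in both views, so it is flat and square.
- **Bystanders:** the screwdriver, jar and sign looked unmoved in the pictures; I did not measure them.

**Disagreements**
- **Wrist force:** it read about 19 N horizontal and 14 N vertical, more than the 9.8 N the rail's spring travel gives. I put the difference down to bed friction from the fingers also pressing the board down, and trusted the rail travel.
- **Flatness overlay:** a first overlay of predicted corners was about 1.5 pixels off at the rear. The line fits did not show any tilt or turn there.

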